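# Latch the specimen carrier

### The arm

A 7-joint arm with a two-finger parallel gripper is mounted at the origin on a cart in front of the work surface, level with it; the furniture and walls round the work are solid. World frame = base frame: x ahead of the robot, y to its left, z up, the work surface at z = 0. Lengths are in mm, angles in rad, forces in N, time in s.
With the tool pointing down it reaches from about 400 to 875 mm from the base axis. Payload 6.5 kg.
Tool frame: the origin (TCP) lies on the centre line of the jaws, within the pads' length; the fingertips stand 22 mm ahead of it and the grasp point (between the pads) lies 3 mm ahead of it; z points along the fingers, y is the direction in which the jaws open and shut (so a half turn about z gives the same grasp; the last joint's range is limited). The gripper opens to 85 mm and grips with 20 to 120 N. Pads are 22 mm wide; open, the fingers measure 114 mm over their backs; the gripper's body (76 mm by 85 mm) begins 54 mm behind the grasp point. The pads swing forward as they close: fully open they stand 13 mm farther back than shut.
Start: joints at [1.193, 0.536, -0.004, 1.538, 0.003, 1.067, -0.071], TCP at [199.398, -618.652, 253.29] pointing down, gripper open.
Joint ranges: [-2.7, 2.7], [-0.37, 2.16], [-1.27, 1.26], [0.24, 2.4], [-1.31, 4.45], [0.19, 1.91], [-2.76, 2.76]. Speed limits (rad/s): [2.39, 2.39, 3.14, 3.14, 3.14, 3.14, 3.14].

### API

Orientations are given as a unit quaternion [x, y, z, w].
In Python, from rig import monitor, imaging, bot gives the robot as it stands.
- The arm moves only by the tool drive_tool, never from a script. Its argument "commands" is a list of rows, each a list of 7 numbers: the closure, from 0 (fully open) to 1 (shut), then the shift along the tool's x, y, z in cm, then the turn, a rotation vector about the tool's x, y, z in rad. A call has 1 to 10 rows; each row is the pose to reach, as a shift and turn from the pose commanded when the call began, along the tool's axes at that moment; what a row does not reach only later rows make up. A row lasts 1/10 s, in which the tool goes at most 50 mm and 8.59 degrees, less where a joint would pass 70% of its speed; a pose out of reach is approached as far as the arm can. A call with a gripper value outside its range is refused whole. The fingers move at their own pace and stop on an object; the grip force is fixed at half the most. Time passes only in rows, so rows that repeat a pose let the fingers close. It gives the time, the measured TCP pose, the force and the opening at its end, in the units of the state.
- monitor.read_state(): the state, without advancing time (a new reading comes with each control period).
- imaging.snapshot(name): name is "side" or "top"; returns a dict with "image" (384x512x3 uint8, red, green, blue), "mtx" (3x3 intrinsics, pixels), "extrinsics" (4x4, takes a point from world to camera coordinates). Camera axes: x right, y down, z forward; pixel columns grow to the right and rows downward; lengths in mm; the calibration is good to about 2 mm. A picture is of the moment at which its call begins. There is no depth.
- bot.sign_off(): hands the job in, once; it reports no verdict.
The state is a dict: "time_s": time; "joint_positions": joint angles; "qd": joint speeds; "tau": joint torques, N m; "ee_pos": TCP position; "orientation": TCP orientation; "wrist_force": force on the tool from outside, world axes, zero at the start; "moment": the same for the moment, N m; "width": finger opening in mm.
Only numpy, scipy, OpenCV 4.12 (cv2) and the standard library are available. Lean on these libraries where they do the work, as an engineer would, in place of code of your own. Each camera call takes 0.05 s, during which the arm holds its last target. There are 200 camera calls.

### The job

The specimen carrier is packed and shut, but its draw latch still hangs open. Hook the latch's wire loop into the keeper on the rear half, seat it under the keeper's lip, then press the lever down past centre until it lies flat and holds the two halves drawn together. Feel your way: do not wrench the loop, pinch the lever or press harder than the latch needs, and leave the things round about where they are.

Things in the scene. Friction and masses are not known exactly. Their poses are not given: they have to be found in the camera images.
- carrier: Blue-grey hard specimen carrier, a clamshell standing on its hinged edge (fixed), 128 x 230 x 170 mm in x, y, z, black grip at each y end, white label in front. Origin: centre of the underside; x from the front (robot's) face to the rear, y left along the parting line, z up. Top face 170 mm above the origin, parting line at x = +3 mm. The steel draw latch lies on top, in the plane y = 0.
- lever_pivot (a point): Axis of the latch lever, parallel to the carrier's y: x = -14, z = 184 mm in the carrier's frame; same axes as the carrier. Ears and pin here are 32 mm wide.
- lever (a joint): Angle of the latch lever, rad. 0: flat, pointing to the front; 1.57: upright; above that it leans to the rear. Stays where it is left (under 1 N at the tip moves it). Loop hooked: taut at about 1.05 to 1.45 rad, then the seal resists with a peak of about 4 to 12 N at 44 mm from the pivot near 0.9 rad, falling to nothing at dead centre near 0.15 rad, where it snaps flat. Over 22 N bends it.
- lever_tip (a point): Middle of the lever's upper face, 50 mm from the pivot; its x axis runs along the lever toward the pivot, z is the upper face's normal. Lever flat: this face is 4.5 mm above the pivot. Plate 22 mm wide in y, 3 mm thick, ending 54 mm from the pivot in a slightly upturned tab. Press here, down on the upper face.
- loop_pin (a point): Pin in the lever on which the loop turns: with the lever flat, 14 mm in front of and 1.5 mm below the pivot; it turns with the lever.
- loop (a joint): Angle of the wire loop against the lever, rad: its elevation above the carrier's +x is loop minus lever. Loop 34 mm wide outside, 26 mm inside, 4 mm wire, free crossbar at its end; pin to middle of crossbar 39 to 42 mm, as its threads were last set (not measured). Stays where left and swings along with the lever when not held. Wrenching it on the keeper with over 18 N bends it.
- rear_half (a joint): Angle of the rear half about its hinge along the bottom, rad. 0: halves fully together; about 0.040 (7 mm gap at the top) while only its springy seal bears on it; under 0.024 when latched. Do not shove it by hand with over 20 N.
- keeper (a point): Seat of the crossbar's centre in the zinc keeper (20 mm wide in y) on the rear half, moving with it; axes as the carrier's. Hook face 2 mm in front of this point; lip above: underside 3 mm up, 2.6 mm thick, reaching 2 mm behind this point. Pocket floor 2 mm below. The bar must be drawn forward under the lip, else it lifts out as the lever moves. Carrier's top is 13 mm below.
- keeper_mouth (a point): Middle of the keeper's mouth: 4.75 mm behind and 4 mm above keeper. The mouth is 5.5 mm wide in x, between the lip (in front, top 5.6 mm above keeper) and the rear guard (4 mm thick, top 2.5 mm above keeper); the 4 mm crossbar goes down through it: a tight fit, to be found by feel. It lands 2 mm higher on guard or lip than their tops.
- tape_roll: Roll of surgical tape, 58 mm across, 25 mm high, lying on the carrier's front half left of the latch; origin under its centre.
- specimen_cup: Lidded specimen cup with blue lid, 61 mm across, 66 mm high, on the table left of the carrier; origin under its centre.
- swab_box: Open carton of swabs, 61 x 62 x 59 mm, on the table right of the carrier; origin under its centre.
- marker: Dark marker pen, 132 mm long, 12 mm thick, lying on the table in front of the carrier; origin at its middle.

How it is judged:
By the outcome, as a careful person would: the job done as asked, in the order asked, and still so for the second after the job is handed in, with the robot touching nothing.
It also fails if it takes over 64 s, if anything falls off the work surface, if the arm or the gripper's body presses on something with over 40 N, if the wrist force passes 120 N, or if a joint passes its speed limit or range.

## Working session

There is one attempt and no reset: what is moved stays moved. The work goes in short steps, Python scripts to look and compute and a tool call to move; the robot and the scene stay as the last step left them, time stands still between calls to the robot, and variables do not carry over. Pictures are saved under pics/ and viewed, about 8 in all and at most 12, crops included, and the job is handed in when it is done.

Besides the shell and the picture viewer there is one more tool, called by a JSON object that holds its "api" and its "payload". drive_tool: Moves the arm, as the interface text tells. Its arguments: {"type":"object","properties":{"commands":{"type":"array"}},"required":["commands"]}

```bash
ls; mkdir -p pics; python3 - <<'E'
from rig import monitor, imaging
import cv2, numpy as np
print(monitor.read_state())
for n in("side","top"):
    s=imaging.snapshot(n); cv2.imwrite(f"pics/{n}0.png",s["image"][:,:,::-1]); print(n,s["mtx"].tolist(),np.round(s["extrinsics"],4).tolist())
E
```

```text
pics
{'time_s': 0.0, 'joint_positions': array([ 1.19277491,  0.53717038, -0.00442078,  1.53891788,  0.00261191,
        1.06731208, -0.07120522]), 'qd': array([-0.00054453,  0.00202547, -0.00078092,  0.0014543 ,  0.00018545,
       -0.00101617,  0.00019802]), 'tau': array([ 2.49944860e-04, -5.83419979e+01,  1.04903676e+00, -2.59113479e+01,
        1.23663020e-02,  9.38374666e-03,  5.12652116e-05]), 'ee_pos': array([ 199.19412197, -618.07193748,  252.39305871]), 'orientation': array([ 9.87865680e-01,  1.55308036e-01, -2.14289612e-04, -8.75218090e-04]), 'wrist_force': array([-0.87100749, -0.34006176, -0.59374665]), 'moment': array([ 0.04897299, -0.00246513,  0.04555963]), 'width': 85.20557574675684}
side [[374.10301232821314, 0.0, 253.5693824171214], [0.0, 374.10301232821314, 191.25687446832376], [0.0, 0.0, 1.0]] [[-0.9998, -0.0218, 0.0037, 495.1153], [-0.021, 0.8867, -0.4619, 113.9073], [0.0068, -0.4618, -0.8869, 1038.2094], [0.0, 0.0, 0.0, 1.0]]
top [[429.29462609438326, 0.0, 251.70663861146738], [0.0, 429.29462609438326, 182.7834866348899], [0.0, 0.0, 1.0]] [[0.0299, -0.9995, -0.0125, -33.328], [-0.9948, -0.0285, -0.0976, 515.9853], [0.0972, 0.0154, -0.9951, 1005.514], [0.0, 0.0, 0.0, 1.0]]
```

View pics/side0.png

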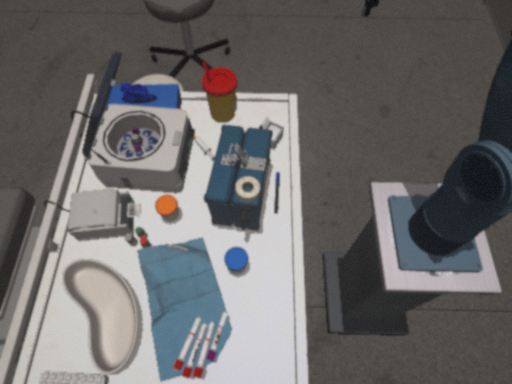

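View pics/top0.png

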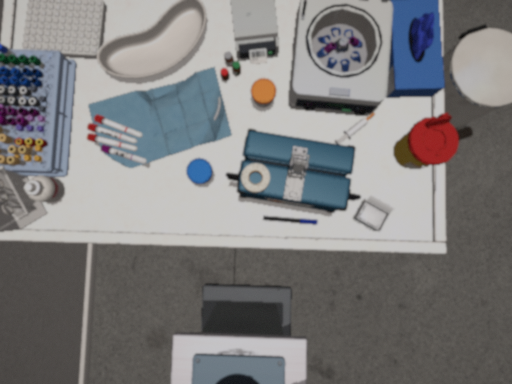

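The side view shows the carrier at about (240,175) with the latch near (245,160). In the top view the carrier is near (297,170), the latch near (297,172), and the tape roll at (255,178). I'll enlarge the latch in both.

```bash
python3 - <<'E'
import cv2, numpy as np
a=cv2.imread("pics/side0.png")[115:235,195:285]; b=cv2.imread("pics/top0.png")[120:220,225:370]
a=cv2.resize(a,None,fx=5,fy=5,interpolation=cv2.INTER_CUBIC)
b=cv2.resize(b,None,fx=5,fy=5,interpolation=cv2.INTER_CUBIC)
for im,x0,y0 in((a,195,115),(b,225,120)):
    for k in range(0,im.shape[1],50): cv2.putText(im,str(x0+k//5),(k,10),0,.35,(0,255,255),1); cv2.line(im,(k,12),(k,18),(0,255,255),1)
    for k in range(0,im.shape[0],50): cv2.putText(im,str(y0+k//5),(0,k+4),0,.35,(0,255,255),1)
cv2.imwrite("pics/a1.png",a);cv2.imwrite("pics/b1.png",b)
E
```

```text
(no output)
```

View pics/a1.png

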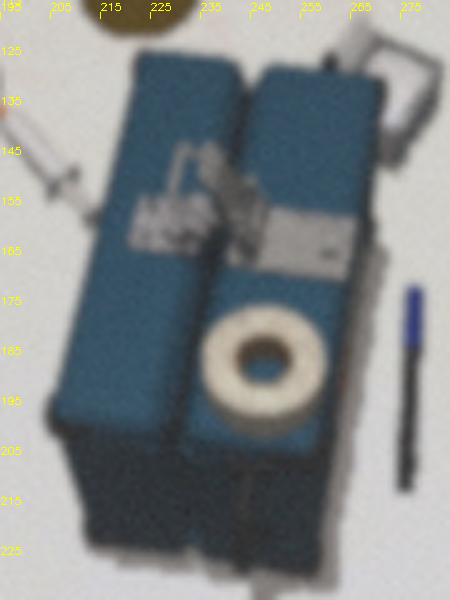

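View pics/b1.png

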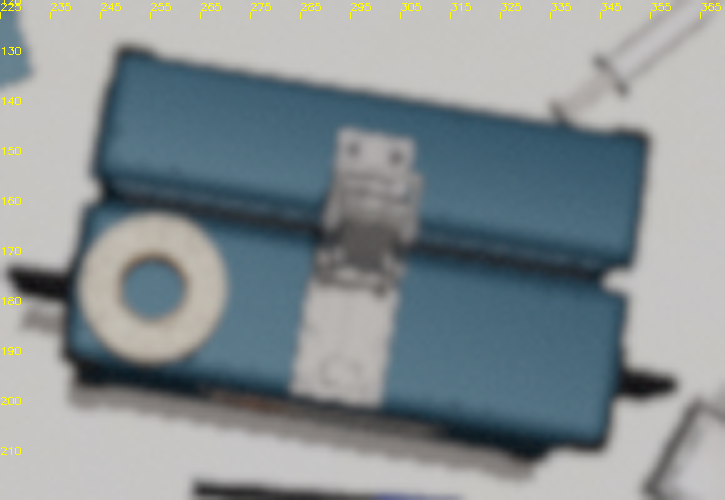

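```bash
cat > h.py <<'E'
import numpy as np, cv2
from scipy.spatial.transform import Rotation as R
from scipy.optimize import least_squares
CAL={"side":(np.array([[374.103,0,253.569],[0,374.103,191.257],[0,0,1]]),np.array([[-0.9998,-0.0218,0.0037,495.1153],[-0.021,0.8867,-0.4619,113.9073],[0.0068,-0.4618,-0.8869,1038.2094]])),
"top":(np.array([[429.2946,0,251.7066],[0,429.2946,182.7835],[0,0,1]]),np.array([[0.0299,-0.9995,-0.0125,-33.328],[-0.9948,-0.0285,-0.0976,515.9853],[0.0972,0.0154,-0.9951,1005.514]]))}
def proj(n,P):
    K,E=CAL[n]; P=np.atleast_2d(P); c=P@E[:,:3].T+E[:,3]; p=c@K.T; return p[:,:2]/p[:,2:]
def c2w(p,P):
    P=np.atleast_2d(np.array(P,float)); c,s=np.cos(p[2]),np.sin(p[2])
    return P@np.array([[c,s,0],[-s,c,0],[0,0,1]])+[p[0],p[1],0]
E
python3 - <<'E'
from h import *
# rear edge in carrier frame x=70.8 (open), corners z=170
M=[(70.8,115,170),(70.8,-115,170),(-64,-115,170),(-64,115,170)]
obs={"top":[(249,129.6),(354.6,147),(345,207),(239,192)],"side":[(206,197),(222.4,126),(271.4,130),(260,204.5)]}
for names in(["top"],["side"],["top","side"]):
    f=lambda p:np.concatenate([(proj(n,c2w(p,M))-np.array(obs[n])).ravel() for n in names])
    r=least_squares(f,[500,-100,-.15],loss="soft_l1"); print(names,np.round(r.x,3),np.round(f(r.x),1))
E
```

```text
['top'] [ 5.30143e+02 -1.11862e+02 -1.34000e-01] [-1.9 -0.9  1.9 -0.8  2.3  3.5 -2.7  0.2]
['side'] [ 5.28711e+02 -1.12546e+02 -1.21000e-01] [-1.3  1.1 -0.3 -4.1  0.8 -2.2  0.6  0.9]
['top', 'side'] [ 5.29601e+02 -1.12245e+02 -1.29000e-01] [-2.  -0.4  2.  -0.9  2.7  3.5 -2.4  0.9 -2.   1.  -0.3 -4.2  0.7 -1.9
 -0.2  1.2]
```

```bash
python3 - <<'E'
from h import *
def tri(a,b):
    f=lambda P:np.concatenate([proj("top",P)[0]-a,proj("side",P)[0]-b])
    r=least_squares(f,[520,-110,200]); return r.x,f(r.x)
p=(529.5,-112.2,-.13)
def inv(P): c,s=np.cos(p[2]),np.sin(p[2]); d=P[:2]-p[:2]; return np.round([c*d[0]+s*d[1],-s*d[0]+c*d[1],P[2]],1)
for nm,a,b in(("bar",(299.4,155.6),(230.6,149.4)),("tip",(299.4,165),(236.4,149)),("plate front",(293,200.5),(265,164)),("keeperplate rear",(300,147),(222,159.5)),("tape",(255.6,177.4),(247,187)),("cup",(199.5,171),(236,259.5))):
    P,r=tri(np.array(a),np.array(b)); print(nm,np.round(P,1),inv(P),np.round(r,1))
W=proj
for n,f in(("side",8),("top",6)):
    im=cv2.imread(f"pics/{n}0.png"); x0,y0,w,h=(205,130,75,60) if n=="side" else (270,135,60,75)
    im=cv2.resize(im[y0:y0+h,x0:x0+w],None,fx=f,fy=f,interpolation=cv2.INTER_CUBIC)
    def line(pts,col):
        q=(proj(n,c2w(p,pts))-[x0-.5,y0-.5])*f; cv2.polylines(im,[q.astype(int)],False,col,1)
    line([(-64,-60,170),(-64,60,170)],(0,255,0)); line([(3,-60,170),(3,60,170)],(0,255,0)); line([(70.8,-60,170),(70.8,60,170)],(0,255,0))
    line([(-14,-16,184),(-14,16,184)],(0,255,255))
    for l in(1.6,2.0):
        c,s=-np.cos(l),np.sin(l); t=lambda r,y,u=3:(-14+c*r+s*0+u*s*0,y,184+s*r)
        line([t(0,-11),t(54,-11),t(54,11),t(0,11)],(0,0,255) if l<1.8 else (255,0,255))
    cv2.imwrite(f"pics/{n}_o.png",im)
a=cv2.imread("pics/side_o.png");b=cv2.imread("pics/top_o.png")
H=max(a.shape[0],b.shape[0]);o=np.zeros((H,a.shape[1]+b.shape[1],3),np.uint8);o[:a.shape[0],:a.shape[1]]=a;o[:b.shape[0],a.shape[1]:]=b
o=cv2.resize(o,None,fx=min(1,800/o.shape[1]),fy=min(1,800/o.shape[1]));print(o.shape);cv2.imwrite("pics/ov.png",o)
E
```

```text
bar [ 553.4 -112.5  222.5] [ 23.7   2.8 222.5] [ 0.  -0.1  0.1  0. ]
tip [ 536.7 -113.1  222.8] [  7.3   0.  222.8] [ 0.2 -1.   1.2  0.3]
plate front [ 468.9 -106.3  169.4] [-60.8  -2.  169.4] [ 0.  -0.2  0.2  0. ]
keeperplate rear [ 579.6 -118.5  167.6] [ 50.5   0.3 167.6] [-0.1  0.4 -0.5 -0.1]
tape [511.9 -28.3 190.7] [-28.4  80.9 190.7] [ 0.  -0.1  0.1  0. ]
cup [538.3 105.2  49.2] [-19.5 216.7  49.2] [-0.   0.2 -0.2 -0. ]
(400, 800, 3)
```

View pics/ov.png

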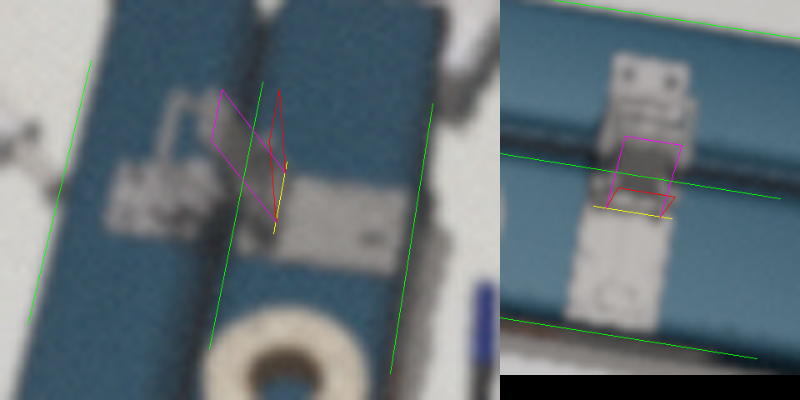

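The overlay fits a carrier at about (530,-112) with yaw -0.13. The lever leans rearward at about 2.0 rad, and the loop bar is about 39 mm above its seat, elevation about 0.65. Next I'll refine the yaw and compute the first transit.

```bash
cat >> h.py <<'E'
def back(n,uv,z):
    K,E=CAL[n]; d=E[:,:3].T@np.linalg.solve(K,[uv[0],uv[1],1]); o=-E[:,:3].T@E[:,3]; return o+d*(z-o[2])/d[2]
CP=[530.,-112.2,-.14]
def show(p=None):
    p=p or CP
    from rig import monitor
    s=monitor.read_state(); r=R.from_quat(s["orientation"]); T=np.array(s["ee_pos"]); c,sn=np.cos(p[2]),np.sin(p[2]); d=T-[p[0],p[1],0]
    f=s["wrist_force"]; rc=lambda v:np.round([c*v[0]+sn*v[1],-sn*v[0]+c*v[1],v[2]],2)
    m=r.as_matrix()
    print("t %.2f"%s["time_s"],"tcp carrier",rc(d),"tip",rc(d+22*m[:,2]),"F",rc(f),"w %.1f"%s["width"],"yaw %.3f"%(np.arctan2(m[1,0],m[0,0])-p[2]),"tilt",np.round(m[:2,2],3))
    return s,m
E
python3 - <<'E'
from h import *
for nm,n,a,b in(("rear","top",(249,129.6),(354.6,147)),("gapfront L-R","top",(246,158.5),(346,174.5)),("rearhalf front edge","top",(246,155),(350,171.5)),("frontedge","top",(240,191),(345,206)),
 ("side rear","side",(207,192),(222,128)),("side gap","side",(230,200),(244,133)),("side front","side",(260,200),(271,133))):
    A,B=back(n,a,170),back(n,b,170); d=A-B; print(nm,round(float(np.arctan2(-d[0],d[1])),3),np.round((A+B)/2,1))
s,m=show(); T=s["ee_pos"]; 
tgt=c2w(CP,[(31,0,0)])[0]; print(tgt, np.round(m.T@(np.array([tgt[0],tgt[1],330])-T),1))
E
```

```text
rear -0.139 [ 598.5 -121.4  170. ]
gapfront L-R -0.132 [ 539.  -110.6  170. ]
rearhalf front edge -0.131 [ 545.9 -114.6  170. ]
frontedge -0.113 [ 472.6 -104.7  170. ]
side rear -0.128 [ 596.5 -119.2  170. ]
side gap -0.135 [ 538.8 -101.7  170. ]
side front -0.132 [ 467.5 -103.4  170. ]
t 0.10 tcp carrier [-256.95 -547.14  252.46] tip [-256.96 -547.11  230.46] F [-0.2  -0.08  0.05] w 85.6 yaw 0.452 tilt [-0.001  0.002]
[ 560.69669588 -116.52583655    0.        ] [ 497.9 -366.6  -77. ]
```

{"api": "drive_tool", "payload": {"commands": [[0.3,0,0,-5,0,0,0],[0.69,0,0,-7.7,0,0,0.1],[0.69,50,-36.7,-7.7,0,0,0.44],[0.69,50,-36.7,-7.7,0,0,0.44],[0.69,50,-36.7,-7.7,0,0,0.44],[0.69,50,-36.7,-7.7,0,0,0.44],[0.69,50,-36.7,-7.7,0,0,0.44],[0.69,50,-36.7,-7.7,0,0,0.44],[0.69,50,-36.7,-7.7,0,0,0.44],[0.69,50,-36.7,-7.7,0,0,0.44]]}}

```text
time_s: 1.1
ee_pos: [434.3, -292.6, 330.2]
orientation: [0.998, -0.064, -0.0, -0.0]
wrist_force: [-0.2, -0.5, -0.3]
width: 25.9
```

{"api": "drive_tool", "payload": {"commands": [[0.69,9,-17,0,0,0,0],[0.69,9,-17,0,0,0,0],[0.69,9,-17,0,0,0,0],[0.69,9,-17,0,0,0,0],[0.69,9,-17,0,0,0,0],[0.69,9,-17,0,0,0,0],[0.69,9,-17,0,0,0,0]]}}

```text
time_s: 1.8
ee_pos: [543.8, -138.9, 329.9]
orientation: [0.998, -0.065, -0.001, 0.0]
wrist_force: [-0.1, 0.0, -0.2]
width: 26.7
```

```bash
sed -i 's/^CP=.*/CP=[532.,-112.2,-.13]/' h.py; python3 -c "
from h import *; show()"
```

```text
t 1.80 tcp carrier [ 15.18 -24.9  329.93] tip [ 15.15 -24.92 307.93] F [-0.07  0.04 -0.22] w 26.7 yaw -0.000 tilt [-0.001 -0.001]
```

{"api": "drive_tool", "payload": {"commands": [[0.69,1.6,-2.5,0,0,0,0],[0.69,1.6,-2.5,3,0,0,0],[0.69,1.6,-2.5,5.5,0,0,0],[0.69,1.6,-2.5,5.5,0,0,0],[0.69,1.6,-2.5,5.5,0,0,0]]}}

```text
time_s: 2.3
ee_pos: [563.2, -116.1, 275.7]
orientation: [0.998, -0.065, -0.0, 0.0]
wrist_force: [-0.0, -0.3, -0.3]
width: 26.7
```

```bash
cat >> h.py <<'E'
def pic(name):
    from rig import imaging
    out=[]
    for n,f,(x0,y0,w,h) in(("side",8,(212,128,50,50)),("top",8,(272,132,50,70))):
        im=imaging.snapshot(n)["image"][:,:,::-1][y0:y0+h,x0:x0+w]
        im=cv2.resize(im,None,fx=f,fy=f,interpolation=cv2.INTER_CUBIC)
        for k in range(0,w,10): cv2.putText(im,str(x0+k),(k*f,10),0,.35,(0,255,255),1)
        for k in range(0,h,10): cv2.putText(im,str(y0+k),(0,k*f+4),0,.35,(0,255,255),1)
        out.append(cv2.copyMakeBorder(im,0,560-im.shape[0],0,0,0))
    cv2.imwrite(name,np.hstack(out))
E
python3 -c "
from h import *; show(); pic('pics/p6.png')
T=c2w(CP,[(31-11,13,250),(31-11,-13,250),(31+11,13,250),(31+11,-13,250)])
print(proj('side',T).round(1),proj('top',T).round(1))"
```

```text
t 2.30 tcp carrier [3.1480e+01 2.0000e-01 2.7569e+02] tip [3.1470e+01 1.9000e-01 2.5369e+02] F [ 0.04 -0.31 -0.29] w 26.7 yaw -0.000 tilt [-0.001 -0.   ]
[[229.8 146.6]
 [231.8 137.5]
 [220.5 145.4]
 [222.6 136.3]] [[295.2 153. ]
 [308.9 155.1]
 [296.9 141.6]
 [310.6 143.7]]
```

View pics/p6.png

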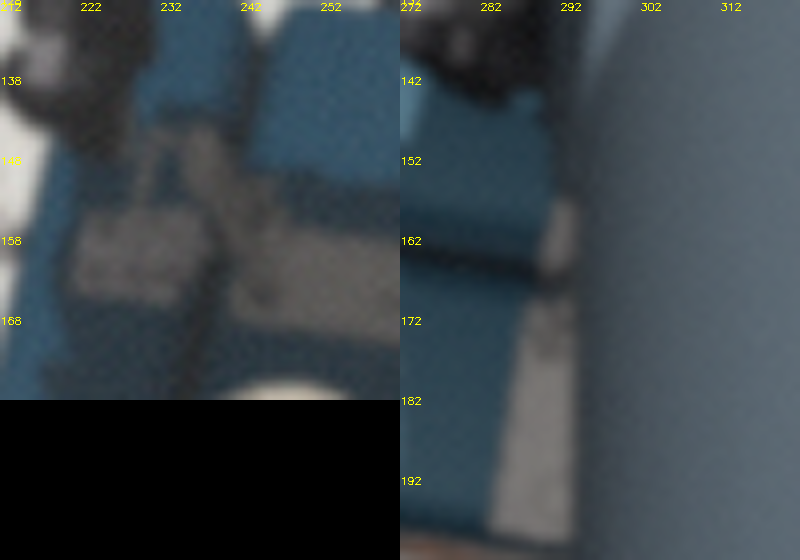

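Side view: the near fingertip's bottom corner is at about (227,147) and the loop bar at about (230,149), just forward of the fingers. The arm hides the latch in the top view. I'll shift slightly forward and press the loop down gently.

{"api": "drive_tool", "payload": {"commands": [[0.69,-0.3,0,1,0,0,0],[0.69,-0.3,0,2,0,0,0],[0.69,-0.3,0,2.4,0,0,0],[0.69,-0.3,0,2.8,0,0,0],[0.69,-0.3,0,3.2,0,0,0],[0.69,-0.3,0,3.2,0,0,0]]}}

```text
time_s: 3.0
ee_pos: [560.5, -114.2, 242.7]
orientation: [0.998, -0.064, -0.0, -0.0]
wrist_force: [-0.5, -0.1, -0.8]
width: 26.4
```

```bash
python3 -c "
from h import *; show()"
```

```text
t 3.00 tcp carrier [ 28.51   1.67 242.71] tip [ 28.49   1.67 220.71] F [-0.49 -0.15 -0.76] w 26.4 yaw 0.002 tilt [-0.001  0.   ]
```

{"api": "drive_tool", "payload": {"commands": [[0.69,0,0,0.3,0,0,0],[0.69,0,0,0.6,0,0,0],[0.69,0,0,0.9,0,0,0],[0.69,0,0,1.2,0,0,0],[0.69,0,0,1.2,0,0,0]]}}

```text
time_s: 3.5
ee_pos: [560.4, -114.3, 230.8]
orientation: [0.998, -0.064, -0.0, -0.0]
wrist_force: [0.1, -0.3, 0.1]
width: 26.6
```

```bash
python3 -c "
from h import *; show(); pic('pics/p7.png')"
```

```text
t 3.50 tcp carrier [ 28.4    1.63 230.75] tip [ 28.38   1.63 208.75] F [ 0.14 -0.32  0.07] w 26.6 yaw 0.002 tilt [-0.001  0.   ]
```

View pics/p7.png

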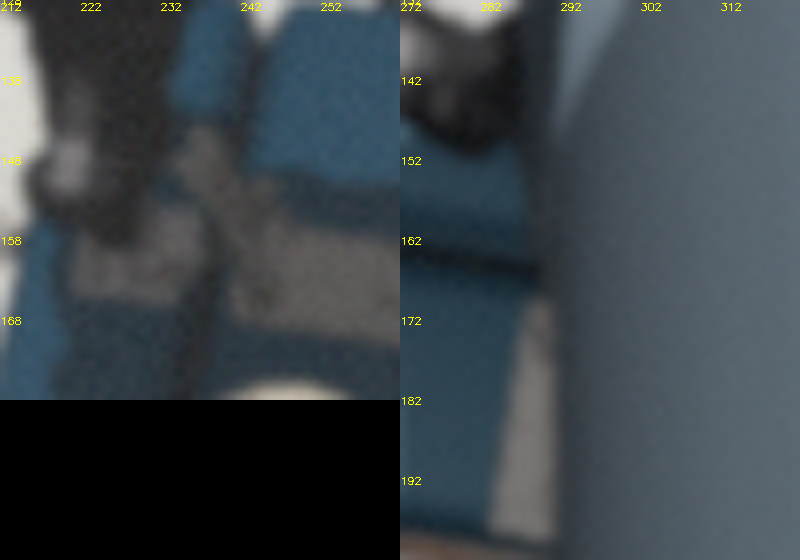

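The loop bar no longer shows above the fingers, so it has gone down. The lever still leans at about (236,147). Now I'll lift, close, and push the lever forward from behind.

{"api": "drive_tool", "payload": {"commands": [[0.69,0.3,0.15,-2,0,0,0],[0.9,0.3,0.15,-3.7,0,0,0],[1,0.3,0.15,-3.7,0,0,0],[1,0.3,0.15,-3.7,0,0,0],[1,0.3,0.15,-3.7,0,0,0],[1,0.3,0.15,-2.5,0,0,0],[1,0.3,0.15,-1.5,0,0,0],[1,0.3,0.15,-1.5,0,0,0]]}}

```text
time_s: 4.4
ee_pos: [561.9, -116.0, 243.6]
orientation: [0.998, -0.064, -0.002, -0.0]
wrist_force: [0.7, 0.2, -0.1]
width: 0.3
```

```bash
python3 -c "
from h import *; show()"
```

```text
t 4.40 tcp carrier [3.015e+01 1.500e-01 2.436e+02] tip [3.005e+01 1.500e-01 2.216e+02] F [ 0.7   0.28 -0.07] w 0.3 yaw 0.002 tilt [-0.005  0.001]
```

{"api": "drive_tool", "payload": {"commands": [[1,-0.4,0,0,0,0,0],[1,-0.8,0,0,0,0,0],[1,-1.2,0,0,0,0,0],[1,-1.6,0,0,0,0,0],[1,-1.6,0,0,0,0,0]]}}

```text
time_s: 4.9
ee_pos: [547.3, -114.1, 246.7]
orientation: [0.998, -0.064, 0.0, 0.0]
wrist_force: [0.8, -0.5, -1.1]
width: -0.1
```

```bash
python3 -c "
from h import *; show()"
```

```text
t 4.90 tcp carrier [1.5460e+01 7.0000e-02 2.4674e+02] tip [1.5480e+01 7.0000e-02 2.2474e+02] F [ 0.82 -0.41 -1.12] w -0.1 yaw 0.002 tilt [ 0.001 -0.   ]
```

{"api": "drive_tool", "payload": {"commands": [[1,-0.4,0,0,0,0,0],[1,-0.8,0,0,0,0,0],[1,-1.2,0,0,0,0,0],[1,-1.5,0,0,0,0,0],[1,-1.5,0,0,0,0,0]]}}

```text
time_s: 5.4
ee_pos: [532.0, -112.2, 246.1]
orientation: [0.998, -0.064, -0.001, 0.0]
wrist_force: [0.2, -0.6, -0.3]
width: 0.3
```

```bash
python3 -c "
from h import *; show(); pic('pics/p8.png')"
```

```text
t 5.40 tcp carrier [-0.0000e+00  4.0000e-02  2.4611e+02] tip [-2.0000e-02  4.0000e-02  2.2411e+02] F [ 0.3  -0.54 -0.33] w 0.3 yaw 0.002 tilt [-0.001  0.   ]
```

View pics/p8.png

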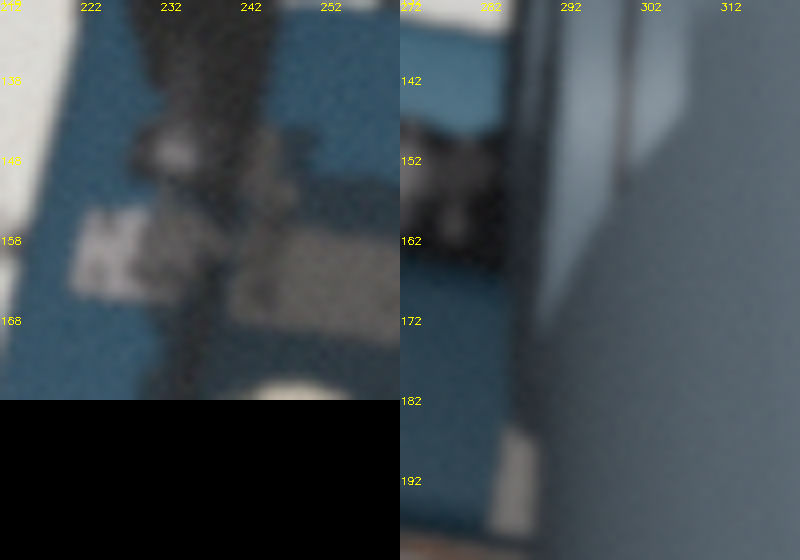

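The lever is now about upright, at (244,146). The loop's position is unclear, so I'll clear the arm sideways and look at the open latch.

{"api": "drive_tool", "payload": {"commands": [[1,0.4,0,0,0,0,0],[1,1,0,-3,0,0,0],[0.69,1,5,-5,0,0,0],[0.69,1,10,-5,0,0,0],[0.69,1,15,-5,0,0,0],[0.69,1,15,-5,0,0,0],[0.69,1,15,-5,0,0,0]]}}

```text
time_s: 6.2
ee_pos: [523.0, -264.2, 295.9]
orientation: [0.998, -0.066, -0.0, 0.0]
wrist_force: [-0.3, -0.1, -0.3]
width: 26.5
```

```bash
python3 -c "
from h import *; show(); pic('pics/p9.png')"
```

```text
t 6.20 tcp carrier [  10.76 -151.86  295.93] tip [  10.74 -151.86  273.93] F [-0.32 -0.19 -0.27] w 26.5 yaw -0.002 tilt [-0.001 -0.   ]
```

View pics/p9.png

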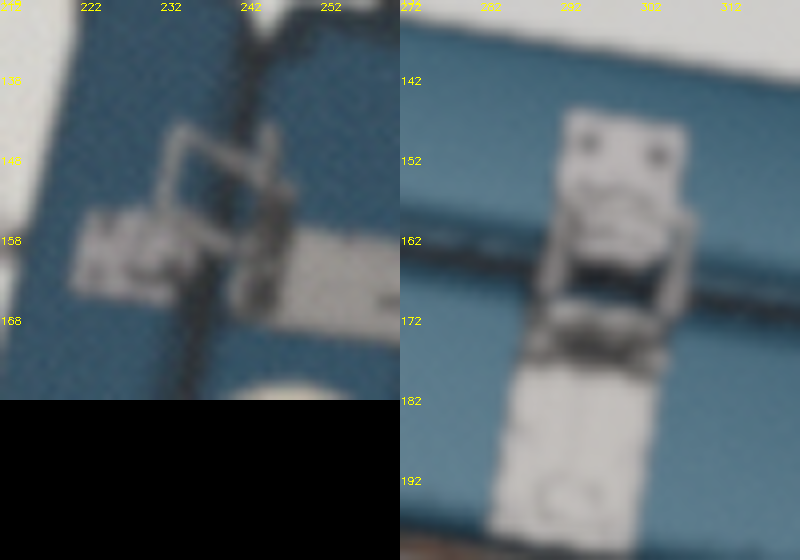

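The latch is clear of the arm now. In the side view the crossbar runs (234,144)–(231,154) and the legs reach back to the ears at (244,149)/(240,160). In the top view the bar spans (292,157)–(307,159), the lever stands upright at row ~172, and the keeper block covers rows 155–165.

```bash
python3 - <<'E'
from h import *
t0,s0=np.array([299.7,158.]),np.array([232.6,149.2])
f=lambda P:np.concatenate([proj("top",P)[0]-t0,proj("side",P)[0]-s0])
r=least_squares(f,[540,-110,200]); P=r.x
c,s=np.cos(CP[2]),np.sin(CP[2]); d=P-[CP[0],CP[1],0]; print("bar carrier",[c*d[0]+s*d[1],-s*d[0]+c*d[1],d[2]],f(P).round(1))
# fit with model: dx,dy of carrier, lever, elev (L=40.5): side leg roots + top ears
from rig import imaging
for dx in(-3,0,3):
  p=[CP[0]+dx,CP[1],CP[2]]
  for nm,pt in(("pivot",[(-14,16,184),(-14,-16,184)]),("levertip u",[(-14-3.8+3,11,184+54),(-14-3.8+3,-11,184+54)]),("plate front",[(-62,0,171)]),("bar model",[(-16.5+40.5*np.cos(.5),15,198+40.5*np.sin(.5)),(-16.5+40.5*np.cos(.5),-15,198+40.5*np.sin(.5))]),("lip front edge?",[(16,0,188.6)]),("mouth",[(23,0,187)]),("keeper rear",[(52,0,171)])):
    w=c2w(p,pt); print(dx,nm,"side",proj("side",w).round(1).tolist(),"top",proj("top",w).round(1).tolist())
E
```

```text
bar carrier [np.float64(16.650414502772264), np.float64(1.174783411666641), np.float64(222.57848409827315)] [ 0.  -0.   0.1  0. ]
-3 pivot side [[245.8, 164.6], [247.8, 153.8]] top [[288.3, 176.0], [303.9, 178.5]]
-3 levertip u side [[246.1, 150.7], [247.6, 143.0]] top [[292.9, 173.6], [304.4, 175.4]]
-3 plate front side [[265.8, 164.4]] top [[292.1, 200.9]]
-3 bar model side [[232.0, 155.1], [234.2, 144.8]] top [[292.6, 157.6], [307.8, 160.0]]
-3 lip front edge? side [[234.8, 156.6]] top [[298.5, 162.4]]
-3 mouth side [[232.1, 156.6]] top [[299.0, 159.2]]
-3 keeper rear side [[221.1, 158.5]] top [[300.3, 146.7]]
0 pivot side [[244.6, 164.6], [246.6, 153.8]] top [[288.4, 174.5], [304.0, 177.0]]
0 levertip u side [[244.8, 150.7], [246.3, 143.0]] top [[292.9, 172.0], [304.4, 173.8]]
0 plate front side [[264.6, 164.4]] top [[292.1, 199.5]]
0 bar model side [[230.7, 155.1], [233.0, 144.8]] top [[292.6, 156.1], [307.8, 158.5]]
0 lip front edge? side [[233.6, 156.6]] top [[298.6, 161.0]]
0 mouth side [[230.9, 156.5]] top [[299.0, 157.7]]
0 keeper rear side [[219.9, 158.5]] top [[300.3, 145.2]]
3 pivot side [[243.3, 164.5], [245.4, 153.7]] top [[288.4, 173.1], [304.0, 175.5]]
3 levertip u side [[243.5, 150.7], [245.1, 143.0]] top [[293.0, 170.5], [304.4, 172.3]]
3 plate front side [[263.4, 164.4]] top [[292.1, 198.0]]
3 bar model side [[229.5, 155.0], [231.7, 144.8]] top [[292.7, 154.6], [307.8, 156.9]]
3 lip front edge? side [[232.4, 156.5]] top [[298.6, 159.5]]
3 mouth side [[229.7, 156.5]] top [[299.0, 156.2]]
3 keeper rear side [[218.7, 158.5]] top [[300.4, 143.8]]
```

The model agrees with both views: carrier x≈532, lever≈1.5, loop length≈41 mm, elevation ≈0.64. That puts the bar's arc near the mouth at x≈23. I'll return above the bar and press it down by feel.

{"api": "drive_tool", "payload": {"commands": [[0.69,2,-5,0,0,0,0],[0.69,2,-10,0,0,0,0],[0.69,2,-15.2,0,0,0,0],[0.69,2,-15.2,1.5,0,0,0],[0.69,2,-15.2,3.5,0,0,0],[0.69,2,-15.2,4.5,0,0,0],[0.69,2,-15.2,5.5,0,0,0],[0.69,2,-15.2,6.5,0,0,0],[0.69,2,-15.2,7.0,0,0,0],[0.69,2,-15.2,7.0,0,0,0]]}}

```text
time_s: 7.3
ee_pos: [562.4, -114.2, 225.7]
orientation: [0.998, -0.064, -0.001, -0.0]
wrist_force: [-0.4, -1.5, 0.4]
width: 26.7
```

```bash
python3 -c "
from h import *; show()"
```

```text
t 7.30 tcp carrier [ 30.42   1.94 225.68] tip [ 30.39   1.94 203.68] F [-0.19 -1.5   0.43] w 26.7 yaw 0.001 tilt [-0.001  0.   ]
```

{"api": "drive_tool", "payload": {"commands": [[0.69,0,0.1,0.4,0,0,0],[0.69,0,0.1,0.8,0,0,0],[0.69,0,0.1,1.2,0,0,0],[0.69,0,0.1,1.2,0,0,0]]}}

```text
time_s: 7.7
ee_pos: [562.3, -115.0, 213.7]
orientation: [0.998, -0.064, -0.0, -0.0]
wrist_force: [0.3, -0.3, -1.2]
width: 26.7
```

{"api": "drive_tool", "payload": {"commands": [[0.69,0,0,0.2,0,0,0],[0.69,0,0,0.4,0,0,0],[0.69,0,0,0.4,0,0,0]]}}

```text
time_s: 8.0
ee_pos: [562.5, -115.0, 210.0]
orientation: [0.998, -0.064, -0.0, 0.0]
wrist_force: [0.4, -1.1, -0.1]
width: 26.5
```

```bash
python3 -c "
from h import *; show()"
```

```text
t 8.00 tcp carrier [ 30.59   1.15 210.04] tip [ 30.58   1.15 188.04] F [ 0.56 -1.   -0.14] w 26.5 yaw 0.002 tilt [-0.  0.]
```

{"api": "drive_tool", "payload": {"commands": [[0.69,0,0,0.1,0,0,0],[0.69,0,0,0.2,0,0,0],[0.69,0,0,0.2,0,0,0]]}}

```text
time_s: 8.3
ee_pos: [562.6, -115.1, 208.1]
orientation: [0.998, -0.064, -0.0, 0.0]
wrist_force: [-1.2, 0.1, -1.0]
width: 26.5
```

{"api": "drive_tool", "payload": {"commands": [[0.69,0,0,0.1,0,0,0],[0.69,0,0,0.2,0,0,0],[0.69,0,0,0.2,0,0,0]]}}

```text
time_s: 8.6
ee_pos: [562.5, -115.1, 206.1]
orientation: [0.998, -0.064, -0.0, 0.0]
wrist_force: [-0.1, 0.8, -0.2]
width: 26.5
```

{"api": "drive_tool", "payload": {"commands": [[0.69,0,0,0.1,0,0,0],[0.69,0,0,0.1,0,0,0]]}}

```text
time_s: 8.8
ee_pos: [562.5, -115.0, 205.1]
orientation: [0.998, -0.064, -0.0, -0.0]
wrist_force: [0.2, -0.4, 0.0]
width: 26.5
```

```bash
python3 -c "
from h import *; show()"
```

```text
t 8.80 tcp carrier [ 30.64   1.14 205.11] tip [ 30.63   1.14 183.11] F [ 0.23 -0.39  0.  ] w 26.5 yaw 0.002 tilt [-0.  0.]
```

{"api": "drive_tool", "payload": {"commands": [[0.69,0,0,0.1,0,0,0],[0.69,0,0,0.1,0,0,0]]}}

```text
time_s: 9.0
ee_pos: [562.6, -115.1, 204.1]
orientation: [0.998, -0.064, -0.0, -0.0]
wrist_force: [-0.9, -0.1, -0.3]
width: 26.4
```

{"api": "drive_tool", "payload": {"commands": [[0.69,0,0,0.1,0,0,0],[0.69,0,0,0.1,0,0,0]]}}

```text
time_s: 9.2
ee_pos: [562.5, -115.1, 203.1]
orientation: [0.998, -0.064, -0.0, -0.0]
wrist_force: [0.2, -0.3, -0.5]
width: 26.6
```

{"api": "drive_tool", "payload": {"commands": [[0.69,0,0,0.1,0,0,0],[0.69,0,0,0.1,0,0,0]]}}

```text
time_s: 9.4
ee_pos: [562.5, -115.0, 202.1]
orientation: [0.998, -0.064, -0.0, -0.0]
wrist_force: [0.5, 0.4, 0.5]
width: 26.6
```

{"api": "drive_tool", "payload": {"commands": [[0.69,0,0,0.1,0,0,0],[0.69,0,0,0.1,0,0,0]]}}

```text
time_s: 9.6
ee_pos: [562.5, -115.0, 201.1]
orientation: [0.998, -0.064, -0.0, 0.0]
wrist_force: [0.1, -0.7, 0.4]
width: 26.1
```

{"api": "drive_tool", "payload": {"commands": [[0.69,0,0,0.1,0,0,0],[0.69,0,0,0.1,0,0,0]]}}

```text
time_s: 9.8
ee_pos: [562.5, -115.0, 200.1]
orientation: [0.998, -0.064, -0.0, 0.0]
wrist_force: [0.2, -0.3, 0.1]
width: 26.8
```

```bash
python3 -c "
from h import *; show(); pic('pics/p10.png')"
```

```text
t 9.80 tcp carrier [ 30.63   1.13 200.13] tip [ 30.63   1.13 178.13] F [ 0.26 -0.26  0.13] w 26.8 yaw 0.002 tilt [-0.  0.]
```

View pics/p10.png

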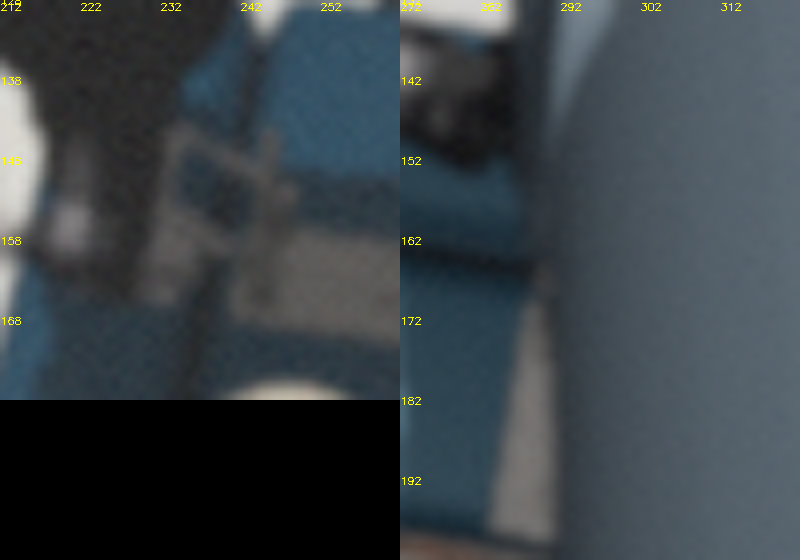

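The fingers came down behind the bar: the loop is still up, with its bar at (231–234,144–154). I'll go up, move forward 9 mm, and press again.

{"api": "drive_tool", "payload": {"commands": [[0.69,0,0,-4,0,0,0],[0.69,0,0,-6,0,0,0],[0.69,-0.9,0,-6,0,0,0],[0.69,-0.9,0,-6,0,0,0],[0.69,-0.9,0,-4.5,0,0,0],[0.69,-0.9,0,-3.5,0,0,0],[0.69,-0.9,0,-2.5,0,0,0],[0.69,-0.9,0,-1.8,0,0,0],[0.69,-0.9,0,-1.3,0,0,0],[0.69,-0.9,0,-1.3,0,0,0]]}}

```text
time_s: 10.9
ee_pos: [553.8, -113.8, 212.8]
orientation: [0.998, -0.064, -0.0, -0.0]
wrist_force: [-0.1, -0.5, 0.5]
width: 26.3
```

{"api": "drive_tool", "payload": {"commands": [[0.69,0,0,0.1,0,0,0],[0.69,0,0,0.2,0,0,0],[0.69,0,0,0.2,0,0,0]]}}

```text
time_s: 11.2
ee_pos: [553.5, -113.9, 211.1]
orientation: [0.998, -0.064, -0.0, 0.0]
wrist_force: [-0.6, 0.1, -0.6]
width: 26.7
```

```bash
python3 -c "
from h import *; show()"
```

```text
t 11.20 tcp carrier [ 21.56   1.08 211.09] tip [ 21.55   1.08 189.09] F [-0.64 -0.   -0.56] w 26.7 yaw 0.002 tilt [-0. -0.]
```

{"api": "drive_tool", "payload": {"commands": [[0.69,0,0,0.1,0,0,0],[0.69,0,0,0.15,0,0,0],[0.69,0,0,0.15,0,0,0]]}}

```text
time_s: 11.5
ee_pos: [553.6, -113.9, 209.7]
orientation: [0.998, -0.064, -0.0, 0.0]
wrist_force: [-0.1, -1.6, 0.9]
width: 26.4
```

{"api": "drive_tool", "payload": {"commands": [[0.69,0,0,0.1,0,0,0],[0.69,0,0,0.1,0,0,0]]}}

```text
time_s: 11.7
ee_pos: [553.8, -114.0, 209.1]
orientation: [0.998, -0.064, 0.0, 0.0]
wrist_force: [0.6, 0.2, 4.0]
width: 26.8
```

{"api": "drive_tool", "payload": {"commands": [[0.69,0,0,0.1,0,0,0],[0.69,0,0,0.1,0,0,0]]}}

```text
time_s: 11.9
ee_pos: [554.1, -113.9, 208.6]
orientation: [0.998, -0.064, 0.0, 0.0]
wrist_force: [-2.1, 0.1, 8.3]
width: 26.8
```

{"api": "drive_tool", "payload": {"commands": [[0.69,0,0,0.1,0,0,0],[0.69,0,0,0.1,0,0,0]]}}

```text
time_s: 12.1
ee_pos: [554.6, -113.9, 208.2]
orientation: [0.998, -0.064, 0.001, 0.0]
wrist_force: [-1.6, 1.2, 11.6]
width: 26.7
```

{"api": "drive_tool", "payload": {"commands": [[0.69,0,0,-0.3,0,0,0],[0.69,0,0,-2,0,0,0],[0.69,0.5,0,-5,0,0,0],[0.69,0.5,0,-5,0,0,0]]}}

```text
time_s: 12.5
ee_pos: [561.2, -114.8, 260.2]
orientation: [0.998, -0.064, 0.003, 0.0]
wrist_force: [0.9, 0.8, -0.9]
width: 26.2
```

```bash
python3 - <<'E'
from h import *; show()
from rig import imaging
im=imaging.snapshot("side")["image"][:,:,::-1]; x0,y0,w,h,f=212,134,50,38,16
im=cv2.resize(im[y0:y0+h,x0:x0+w],None,fx=f,fy=f,interpolation=cv2.INTER_CUBIC)
im=cv2.convertScaleAbs(im,alpha=1.6)
for k in range(0,w,5): cv2.putText(im,str(x0+k),(k*f,10),0,.35,(0,255,255),1)
for k in range(0,h,5): cv2.putText(im,str(y0+k),(0,k*f+4),0,.35,(0,255,255),1)
def cross(P,col):
    for q in (proj("side",c2w(CP,P))-[x0-.5,y0-.5])*f: cv2.circle(im,(int(q[0]),int(q[1])),4,col,1)
cross([(23,17,183),(23,-17,183)],(0,255,0)); cross([(26,17,188),(26,-17,188)],(0,0,255)); cross([(20,17,190.6),(20,-17,190.6)],(255,0,255))
cv2.imwrite("pics/p11.png",im)
E
```

```text
t 12.50 tcp carrier [ 29.31   1.18 260.18] tip [ 29.45   1.18 238.18] F [ 0.8   0.87 -0.88] w 26.2 yaw 0.002 tilt [ 0.007 -0.001]
```

View pics/p11.png

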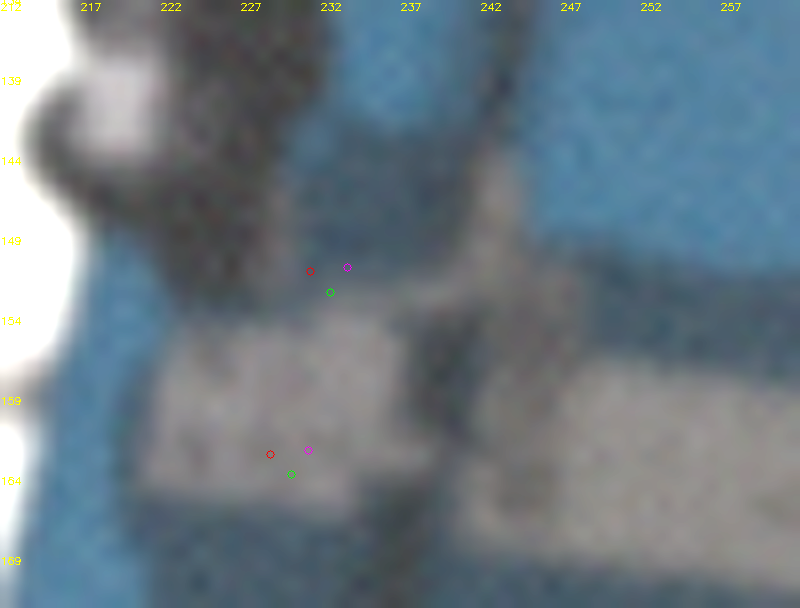

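The side view shows the loop down: its far leg runs (241,150)→(232,153) into the keeper, with the lever near upright at (242,144). Next I'll go behind the bar with the straddling fingers and draw it forward by feel.

{"api": "drive_tool", "payload": {"commands": [[0.69,1.2,0.05,0,0,0,0],[0.69,1.2,0.05,0,0,0,0],[0.69,1.2,0.05,2.5,0,0,0],[0.69,1.2,0.05,5,0,0,0],[0.69,1.2,0.05,6,0,0,0],[0.69,1.2,0.05,6,0,0,0]]}}

```text
time_s: 13.15
ee_pos: [569.3, -116.3, 195.3]
orientation: [0.998, -0.064, -0.002, -0.0]
wrist_force: [0.8, 0.6, 0.0]
width: 26.7
```

{"api": "drive_tool", "payload": {"commands": [[0.69,-0.15,0,0,0,0,0],[0.69,-0.3,0,0,0,0,0],[0.69,-0.3,0,0,0,0,0]]}}

```text
time_s: 13.45
ee_pos: [567.5, -116.2, 197.3]
orientation: [0.998, -0.064, 0.0, 0.0]
wrist_force: [0.9, 0.4, -0.0]
width: 26.4
```

```bash
python3 -c "
from h import *; show()"
```

```text
t 13.45 tcp carrier [ 35.74   0.59 197.3 ] tip [ 35.76   0.59 175.3 ] F [ 0.87  0.55 -0.04] w 26.4 yaw 0.002 tilt [ 0.001 -0.   ]
```

{"api": "drive_tool", "payload": {"commands": [[0.69,-0.1,0,0,0,0,0],[0.69,-0.15,0,0,0,0,0],[0.69,-0.15,0,0,0,0,0]]}}

```text
time_s: 13.75
ee_pos: [566.8, -116.1, 197.2]
orientation: [0.998, -0.064, 0.001, 0.0]
wrist_force: [2.8, -0.7, 0.8]
width: 26.4
```

{"api": "drive_tool", "payload": {"commands": [[0.69,-0.1,0,0,0,0,0],[0.69,-0.15,0,0,0,0,0],[0.69,-0.15,0,0,0,0,0]]}}

```text
time_s: 14.05
ee_pos: [565.3, -115.9, 197.2]
orientation: [0.998, -0.064, 0.001, 0.0]
wrist_force: [4.2, -0.1, 1.0]
width: 26.6
```

{"api": "drive_tool", "payload": {"commands": [[0.69,-0.1,0,0,0,0,0],[0.69,-0.1,0,0,0,0,0]]}}

```text
time_s: 14.25
ee_pos: [564.2, -115.8, 197.2]
orientation: [0.998, -0.064, 0.001, 0.0]
wrist_force: [4.9, -1.1, 2.1]
width: 26.5
```

```bash
python3 -c "
from h import *; show()"
```

```text
t 14.25 tcp carrier [ 32.36   0.64 197.18] tip [ 32.4    0.64 175.18] F [ 5.   -0.49  2.05] w 26.5 yaw 0.002 tilt [ 0.001 -0.   ]
```

{"api": "drive_tool", "payload": {"commands": [[0.69,-0.1,0,0,0,0,0],[0.69,-0.1,0,0,0,0,0]]}}

```text
time_s: 14.45
ee_pos: [563.4, -115.6, 197.3]
orientation: [0.998, -0.064, 0.001, 0.0]
wrist_force: [5.5, -1.1, 1.5]
width: 26.2
```

{"api": "drive_tool", "payload": {"commands": [[0.69,-0.1,0,0,0,0,0],[0.69,-0.1,0,0,0,0,0]]}}

```text
time_s: 14.65
ee_pos: [563.1, -115.6, 197.4]
orientation: [0.998, -0.064, 0.002, 0.0]
wrist_force: [7.7, -0.1, 0.3]
width: 26.6
```

```bash
python3 -c "
from h import *; show()"
```

```text
t 14.65 tcp carrier [ 31.3    0.63 197.43] tip [ 31.38   0.63 175.43] F [7.63 0.89 0.34] w 26.6 yaw 0.002 tilt [ 0.004 -0.   ]
```

The bar stopped after about 4.2 mm of travel with rising force, which matches the hook face. I'll release rearward, go up, close, and come behind the lever tip.

{"api": "drive_tool", "payload": {"commands": [[0.69,0.5,0,0,0,0,0],[0.69,0.5,0,-4,0,0,0],[0.8,0.5,0,-8.6,0,0,0],[1,-1.5,0,-8.6,0,0,0],[1,-3.6,0,-8.6,0,0,0],[1,-3.6,0,-8.6,0,0,0],[1,-3.6,0,-8.6,0,0,0],[1,-3.6,0,-7,0,0,0],[1,-3.6,0,-5.4,0,0,0],[1,-3.6,0,-5.4,0,0,0]]}}

```text
time_s: 15.65
ee_pos: [524.5, -110.6, 248.3]
orientation: [0.998, -0.064, -0.003, -0.0]
wrist_force: [0.0, -0.5, 0.2]
width: 0.0
```

```bash
python3 -c "
from h import *; show()"
```

```text
t 15.65 tcp carrier [ -7.63   0.64 248.34] tip [ -7.76   0.65 226.34] F [ 0.1  -0.52  0.15] w 0.0 yaw 0.002 tilt [-0.005  0.001]
```

{"api": "drive_tool", "payload": {"commands": [[1,-0.2,0,0,0,0,0],[1,-0.4,0,-0.1,0,0,0],[1,-0.4,0,-0.1,0,0,0]]}}

```text
time_s: 15.95
ee_pos: [522.3, -110.4, 252.6]
orientation: [0.998, -0.064, 0.001, 0.0]
wrist_force: [0.6, -0.7, 0.3]
width: 0.3
```

{"api": "drive_tool", "payload": {"commands": [[1,-0.2,0,0,0,0,0],[1,-0.4,0,0,0,0,0],[1,-0.4,0,0,0,0,0]]}}

```text
time_s: 16.25
ee_pos: [518.3, -109.8, 252.1]
orientation: [0.998, -0.064, 0.001, 0.0]
wrist_force: [2.7, -0.1, -1.5]
width: -0.3
```

{"api": "drive_tool", "payload": {"commands": [[1,-0.2,0,0,0,0,0],[1,-0.3,0,0,0,0,0],[1,-0.3,0,0,0,0,0]]}}

```text
time_s: 16.55
ee_pos: [515.3, -109.5, 251.8]
orientation: [0.998, -0.064, 0.001, 0.0]
wrist_force: [5.2, -0.5, -3.8]
width: 0.1
```

```bash
python3 -c "
from h import *; show()"
```

```text
t 16.55 tcp carrier [-16.86   0.53 251.83] tip [-16.84   0.53 229.83] F [ 5.25  0.22 -3.82] w 0.1 yaw 0.002 tilt [ 0.001 -0.   ]
```

Resistance is building at about 1.17 rad, so the loop is taut and hooked. I'll follow the arc down.

{"api": "drive_tool", "payload": {"commands": [[1,-0.1,0,0.1,0,0,0],[1,-0.25,0,0.2,0,0,0],[1,-0.35,0,0.3,0,0,0]]}}

```text
time_s: 16.85
ee_pos: [512.2, -109.0, 249.5]
orientation: [0.998, -0.064, 0.001, 0.0]
wrist_force: [4.1, -0.3, 3.9]
width: 0.1
```

{"api": "drive_tool", "payload": {"commands": [[1,-0.2,0,0.1,0,0,0],[1,-0.35,0,0.2,0,0,0],[1,-0.35,0,0.2,0,0,0]]}}

```text
time_s: 17.15
ee_pos: [508.2, -108.5, 247.1]
orientation: [0.998, -0.064, 0.0, 0.0]
wrist_force: [3.8, -0.7, 4.8]
width: 0.2
```

```bash
python3 -c "
from h import *; show()"
```

```text
t 17.15 tcp carrier [-24.05   0.62 247.1 ] tip [-24.03   0.62 225.1 ] F [ 3.83 -0.25  4.8 ] w 0.2 yaw 0.002 tilt [ 0.001 -0.   ]
```

{"api": "drive_tool", "payload": {"commands": [[1,-0.2,0,0.11,0,0,0],[1,-0.4,0,0.24,0,0,0],[1,-0.6,0,0.38,0,0,0],[1,-0.77,0,0.5,0,0,0]]}}

```text
time_s: 17.55
ee_pos: [501.1, -107.5, 242.4]
orientation: [0.998, -0.064, 0.001, 0.0]
wrist_force: [5.2, -0.6, 7.5]
width: -0.0
```

{"api": "drive_tool", "payload": {"commands": [[1,-0.18,0,0.15,0,0,0],[1,-0.36,0,0.31,0,0,0],[1,-0.52,0,0.48,0,0,0],[1,-0.67,0,0.64,0,0,0]]}}

```text
time_s: 17.95
ee_pos: [494.0, -106.5, 235.9]
orientation: [0.998, -0.064, 0.0, -0.0]
wrist_force: [3.6, 0.9, 7.3]
width: -0.4
```

```bash
python3 -c "
from h import *; show()"
```

```text
t 17.95 tcp carrier [-38.4    0.68 235.89] tip [-38.38   0.69 213.89] F [3.47 1.31 7.25] w -0.4 yaw 0.002 tilt [0.001 0.   ]
```

{"api": "drive_tool", "payload": {"commands": [[1,-0.14,0,0.19,0,0,0],[1,-0.27,0,0.38,0,0,0],[1,-0.4,0,0.58,0,0,0],[1,-0.51,0,0.77,0,0,0]]}}

```text
time_s: 18.35
ee_pos: [488.3, -105.7, 227.7]
orientation: [0.998, -0.064, -0.0, -0.0]
wrist_force: [2.2, 0.6, 5.9]
width: -0.2
```

{"api": "drive_tool", "payload": {"commands": [[1,-0.1,0,0.2,0,0,0],[1,-0.2,0,0.4,0,0,0],[1,-0.28,0,0.62,0,0,0],[1,-0.36,0,0.85,0,0,0]]}}

```text
time_s: 18.75
ee_pos: [484.5, -105.3, 218.7]
orientation: [0.998, -0.064, -0.001, -0.0]
wrist_force: [2.6, 1.3, 2.4]
width: 0.3
```

```bash
python3 -c "
from h import *; show()"
```

```text
t 18.75 tcp carrier [-48.04   0.69 218.71] tip [-48.07   0.7  196.71] F [2.44 1.63 2.39] w 0.3 yaw 0.002 tilt [-0.001  0.   ]
```

{"api": "drive_tool", "payload": {"commands": [[1,-0.05,0,0.2,0,0,0],[1,-0.1,0,0.4,0,0,0],[1,-0.1,0,0.6,0,0,0],[1,-0.1,0,0.6,0,0,0]]}}

```text
time_s: 19.15
ee_pos: [482.9, -105.6, 212.3]
orientation: [0.998, -0.064, -0.001, 0.0]
wrist_force: [-0.3, 0.6, -0.5]
width: 0.6
```

{"api": "drive_tool", "payload": {"commands": [[1,0,0,0.1,0,0,0],[1,0,0,0.2,0,0,0],[1,0,0,0.2,0,0,0]]}}

```text
time_s: 19.45
ee_pos: [483.9, -105.5, 211.0]
orientation: [0.998, -0.064, -0.0, 0.0]
wrist_force: [0.9, -0.0, -0.3]
width: -0.3
```

```bash
python3 -c "
from h import *; show()"
```

```text
t 19.45 tcp carrier [-48.59   0.38 210.96] tip [-48.61   0.37 188.96] F [ 0.87  0.07 -0.31] w -0.3 yaw 0.002 tilt [-0.001 -0.   ]
```

{"api": "drive_tool", "payload": {"commands": [[1,0,0,0.1,0,0,0],[1,0,0,0.1,0,0,0]]}}

```text
time_s: 19.65
ee_pos: [484.1, -105.5, 210.6]
orientation: [0.998, -0.064, -0.0, 0.0]
wrist_force: [-1.3, -0.1, 4.7]
width: -0.2
```

{"api": "drive_tool", "payload": {"commands": [[1,0,0,-2,0,0,0],[1,0,0,-6,0,0,0],[1,0,5,-10,0,0,0],[1,0,10,-10,0,0,0],[1,0,15,-10,0,0,0],[1,0,20,-10,0,0,0],[1,0,20,-10,0,0,0]]}}

```text
time_s: 20.35
ee_pos: [456.0, -310.5, 310.3]
orientation: [0.998, -0.068, -0.0, 0.002]
wrist_force: [-0.8, -0.4, -0.7]
width: 0.0
```

```bash
python3 - <<'E'
from h import *; show()
o=[]
from rig import imaging
for n,f,(x0,y0,w,h) in(("side",6,(195,115,65,95)),("top",5,(232,125,80,100))):
    im=imaging.snapshot(n)["image"][:,:,::-1][y0:y0+h,x0:x0+w]
    im=cv2.resize(im,None,fx=f,fy=f,interpolation=cv2.INTER_CUBIC); im=cv2.convertScaleAbs(im,alpha=1.2)
    o.append(cv2.copyMakeBorder(im,0,600-im.shape[0],0,0,0))
cv2.imwrite("pics/p12.png",np.hstack(o))
E
```

```text
t 20.35 tcp carrier [ -49.61 -206.46  310.25] tip [ -49.61 -206.54  288.25] F [-0.7  -0.47 -0.74] w 0.0 yaw -0.007 tilt [-0.001 -0.003]
```

View pics/p12.png

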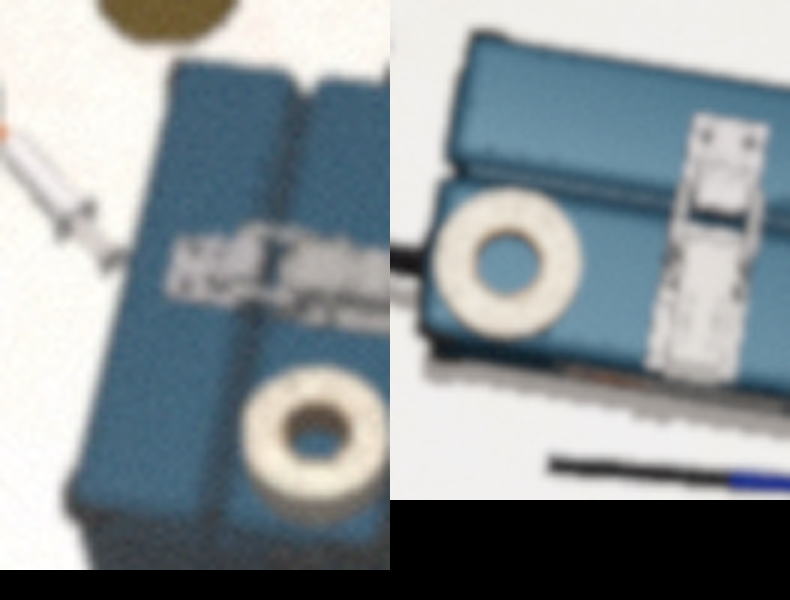

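The lever lies flat, the loop is drawn into the keeper, the gap is narrower, and the tape and marker are in place. The robot is clear, so I'm handing in.

```bash
python3 -c "
from rig import bot; print(bot.sign_off())"
```

```text
the job is handed in; nothing more can be done
None
```

The latch is closed: the loop is hooked in the keeper, the lever lies flat past centre, and the two halves are drawn together. I handed in at about 20 s.

- **How it went:** I pressed the loop part-way down, pushed the lever upright from behind, then pressed the loop into the keeper mouth. I drew the bar forward about 4 mm to the hook face and folded the lever down along its arc.
- **One miss:** My first press on the loop came down behind the bar. I lifted and repeated it, with no contact force showing.
- **Forces read:** The readings at the end of each move peaked at about 12 N when pressing the loop into the mouth, 8 N when drawing it forward, and 9 N on the lever.
- **Final checks:**
  - The lever's resistance fell to nothing near dead centre.
  - A light touch met the lever at its flat height (188.5 mm).
  - The last pictures show the lever flat, the loop in the keeper and a narrower gap.
  - The tape roll and marker look unmoved.
  - The arm was well clear.
- **Not checked:** I had no direct reading of the rear half's angle or of how deep the bar sits under the lip. I judged both from the forces and pictures. The last crop did not show the specimen cup or swab box, though the arm did not work near them.

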